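# Set the stock counter to 6 and lock it

### The arm

A 6-joint arm with a two-finger parallel gripper is mounted at the origin on a cart in front of the work surface, level with it; the furniture and walls round the work are solid. World frame = base frame: x ahead of the robot, y to its left, z up, the work surface at z = 0. Lengths are in mm, angles in rad, forces in N, time in s.
With the tool pointing down it reaches from about 350 to 975 mm from the base axis. Payload 7.1 kg.
Tool frame: the origin (TCP) lies between the finger pads; the fingertips stand 19 mm ahead of it and the grasp point (between the pads) is the TCP (ctrl.tcp_to_tips is the distance from the TCP to the fingertips, in mm); z points along the fingers, y is the line along which they close (so a half turn about z gives the same grasp; the last joint's range is limited). The gripper opens to 88 mm and grips with 3 to 60 N. Pads are 20 mm wide; open, the fingers measure 115 mm over their backs; the gripper's body (75 mm by 178 mm) begins 61 mm behind the grasp point.
Start: joints at [-1.354, 0.423, 1.63, -0, 1.089, -0.019], TCP at [146.032, -607.684, 241.675] pointing down, gripper open.
Joint ranges: [-3, 3], [-0.9, 2.11], [0.09, 2.58], [-1.31, 4.45], [0.11, 2.69], [-2.54, 2.54]. Speed limits (rad/s): [2.39, 2.39, 3.01, 3.14, 3.14, 3.14].

### API

Orientations are given as a rotation vector (axis times angle).
In Python, from workcell import status, optics, ctrl gives the robot as it stands. The module is installed in compiled form; this text tells all that it offers.
- The arm moves only by the shell command python3 -m inch 'ROWS'. ROWS is JSON, a list that holds one entry, the list of rows, each a list of 7 numbers: the shift along the tool's x, y, z in mm, then the turn, a rotation vector about the tool's x, y, z in rad, then the opening in per cent of the stroke, from 0 (shut) to 100 (fully open). A call has 1 to 20 rows; each row is the pose to reach, as a shift and turn from the pose commanded when the call began, along the tool's axes at that moment; what a row does not reach only later rows make up. A row lasts 1/10 s, in which the tool goes at most 50 mm and 8.59 degrees, less where a joint would pass 70% of its speed; a pose out of reach is approached as far as the arm can. A call with a gripper value outside its range is refused whole. The fingers move at their own pace and stop on an object; the grip force is fixed at half the most. Time passes only in rows, so rows that repeat a pose let the fingers close. It gives the time, the measured TCP pose, the force, the opening and the grip force at its end, in the units of the state.
- status.get_obs(): the state, without advancing time (a new reading comes with each control period).
- optics.get_image(name): name is "side" or "top"; returns a dict with "frame" (384x512x3 uint8, red, green, blue), "fx", "fy", "cx", "cy" (pixels), "rvec" (rotation vector, rad) and "tvec" (3), from world to camera coordinates, as OpenCV has them. Camera axes: x right, y down, z forward; pixel columns grow to the right and rows downward; lengths in mm; the calibration is good to about 2 mm. A picture is of the moment at which its call begins. There is no depth.
- ctrl.close_job(): hands the job in; it is judged then, once.
The state is a dict: "t": time; "qpos": joint angles; "qvel": joint speeds; "joint_torque": joint torques, N m; "ee_pos": TCP position; "orientation": TCP orientation; "ft_force": force on the tool from outside, world axes, zero at the start; "moment": the same for the moment, N m; "width": finger opening in mm; "grasp_force": force on a finger pad.
Only numpy, scipy, OpenCV 4.12 (cv2) and the standard library are available. Lean on these libraries where they do the work, as an engineer would, in place of code of your own. Each camera call takes 0.05 s, during which the arm holds its last target. There are 200 camera calls.

### The job

Six bottles are left in the pantry: roll the thumb wheel of the stock counter until the number 6 stands squarely in its window, with a light touch (never pressing harder than 20 N on the wheel). Then push the lock plate on the counter's right side fully in, gently (under 25 N), so that the number cannot shift, and let go. Leave the jigger, the tumbler and the matchbox beside it standing where they are.

Things in the scene. Friction and masses are not known exactly. Their poses are not given: they have to be found in the camera images.
- stock_counter: grey stock counter fixed to the worktop, 124 (x) x 122 mm (y from -56 to +66 mm); origin: on its underside, under the wheel's axle; -x is the front (slopes, window), +y its left, z up. Its top cover is 96 mm high, but from 11 to 60 mm left of the origin a hood over the number drum reaches 110 mm. It does not move during the work; it stands elsewhere each time, turned by up to 0.4 rad.
- wheel_slot (a point): middle of the slot in the flat cover round the thumb wheel, 12 mm right of the counter's origin, at the cover's height, 96 mm. The rubber-tyred wheel, radius 46 mm, 28 mm wide, axle along the counter's y, stands up out of the slot, its crown straight above this point, 8 to 20 mm above the cover, different each time: find it by touch. The hood's side is 23 mm left of this point.
- window (a point): middle of the window (28 mm square, steel frame) in the hood's 45 degree front slope, left of the wheel. It shows one black number, 1 to 8, on a white drum.
- number_wheel (a joint): turn of the wheel and drum: 0 shows 1, each 0.785 rad the next number (6 at 3.927, 8 at 5.498; end stops 0.3 rad beyond). Grows as the crown is dragged toward the counter's +x (away from the front): 36 mm of drag a number. Clicks: let go past halfway, it settles on the next number by itself. Starts on 2, 3 or 4; lift off, go back and repeat.
- lock_plate (a joint): travel of the lock plate into the counter (its +y): 0 fully out, 0.014 m fully in, against about 4 N of friction; it stays where it is left. Its pin enters only when a number stands squarely in the window. Starts 0 to 2 mm in.
- lock_tab (a point): middle of the lock plate's top tab, a steel block 26 (x) x 8 (y) x 20 mm high, moving with the plate; the tab's top is 122 mm above the worktop, 26 mm above the cover. The plate below it is 20 mm wide and stands upright outside the counter's right (-y) side, 12 mm off it when out; push its outer face toward the counter's +y. Its middle is 70 mm right of the counter's origin when out.
- jigger: brass double-cone jigger, 47 mm across, 100 mm high, loose on the left of the counter; origin: centre of its underside
- tumbler_2: clear glass tumbler, 77 mm across, 94 mm high, loose, behind and left of the counter; origin: centre of its underside
- matchbox: matchbox 37 x 56 x 16 mm, loose, right of the counter; origin: centre of its underside
- wheel_axle (a point): middle of the wheel's thickness on its axle, at mid height (64 mm; the true axle lies up to 6 mm higher or lower). The wheel sits in a sprung carrier: pressed down it yields, after the first 1 or 2 N, about 1 mm for each 5 N, at most 9 mm. Shut fingertips pressed on its crown with about 9 to 14 N turn it when dragged along the counter's x; under about 6 N they slip at the clicks.

How it is judged (in metres and radians):
On the way, in this order (a step that is already met when the one before it is completed fails the run):
1. the number 6 stands in the window while the lock is still out (value of joint number_wheel between 3.807 and 4.047 rad and value of joint lock_plate below 0.005 m), for 0.3 s.
2. the lock plate is pushed fully in (value of joint lock_plate above 0.012 m), for 0.2 s.
At the end, for the whole second after the job is handed in: The wheel stands at 6 (3.927 rad, within 0.12), the lock plate is at least 12 mm in, nothing is touched, and jigger, tumbler and matchbox are within 30 mm of where they stood (value of joint number_wheel between 3.807 and 4.047 rad and value of joint lock_plate above 0.012 m and contact force between the fingers and stock_counter below 0.1 N and distance of each of jigger, tumbler_2, matchbox from where it was at the start of the episode below 0.03 m).
It fails at once if the wheel is pressed harder than 20 N (contact force between the fingers and number_wheel above 20 N).
It fails at once if the lock plate is pushed harder than 25 N (contact force between the fingers and lock_plate above 25 N).
It fails at once if a bystander is knocked over (angle between any of jigger, tumbler_2's own z axis and vertical above 0.5 rad).
It also fails if it takes over 72 s, if anything falls off the work surface, if the arm or the gripper's body presses on something with over 40 N, if the wrist force passes 120 N, or if a joint passes its speed limit or range.

## Working session

There is one attempt and no reset: what is moved stays moved. The work goes in short steps, Python scripts to look and compute and a shell command to move; the robot and the scene stay as the last step left them, time stands still between calls to the robot, and variables do not carry over. Pictures are saved under pics/ and viewed, at most 10 in all, crops included, and the job is handed in when it is done.

```bash
mkdir -p pics; python3 - <<'E'
from workcell import status, optics, ctrl
import cv2, json
o=status.get_obs(); print(o)
for n in("top","side"):
    im=optics.get_image(n); print(n,[im[k] for k in("fx","fy","cx","cy","rvec","tvec")])
    cv2.imwrite(f"pics/{n}0.png",cv2.resize(im["frame"][:,:,::-1],None,fx=1.5,fy=1.5,interpolation=cv2.INTER_CUBIC))
print(ctrl.tcp_to_tips)
E
```

```text
{'t': 0.0, 'qpos': array([-1.35400337e+00,  4.23833912e-01,  1.63067672e+00, -6.33419701e-06,
        1.08859354e+00, -1.90256410e-02]), 'qvel': array([ 0.00060693,  0.00197697,  0.001161  ,  0.0008151 , -0.00069412,
       -0.00021109]), 'joint_torque': array([-1.93435269e-03, -5.44631052e+01, -2.73661691e+01,  6.42411411e-02,
        2.28342321e-02, -1.13913802e-04]), 'ee_pos': array([ 145.92028495, -607.19205744,  240.91121708]), 'orientation': array([-3.11828609e+00, -3.69392983e-01,  2.43047962e-04]), 'ft_force': array([-0.240605  , -0.48779119, -0.67365169]), 'moment': array([-0.01204342,  0.01754513, -0.05725376]), 'grasp_force': 0.0, 'width': 88.21210777546449}
top [420.7650897426439, 420.7650897426439, 252.8884107300377, 190.06355951977667, array([ 2.1662666 , -2.15338552,  0.06596601]), array([ 44.25038469, 464.02229687, 963.86695676])]
side [367.9102196029646, 367.9102196029646, 255.3421623999114, 190.31801408905537, array([ 0.33831393, -2.90301056,  0.89782864]), array([476.16498648, 113.22387866, 871.89244426])]
19.0
```

View pics/top0.png

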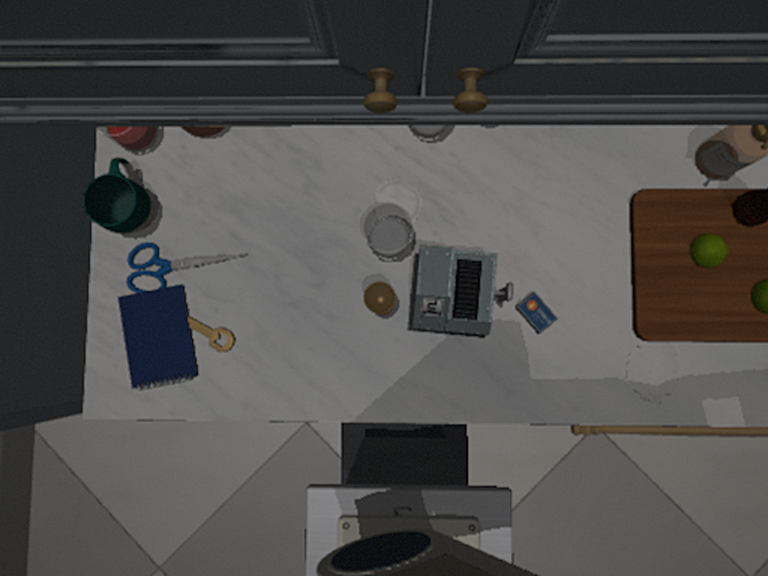

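View pics/side0.png

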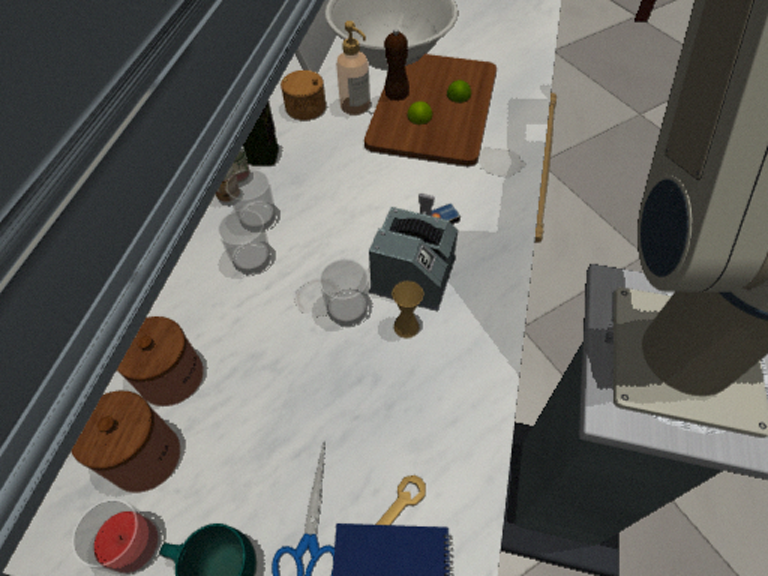

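The top view shows the counter at about (453,290) in 1.5x pixels, with the wheel at (467,289), the window at (432,307) showing 2, the tab at (505,292), the jigger at (380,298), the tumbler at (388,232) and the matchbox at (537,312). I'll zoom in to measure.

```bash
python3 - <<'E'
from workcell import optics
import cv2, numpy as np
a=optics.get_image("top")["frame"][150:240,235:385,::-1]
b=optics.get_image("side")["frame"][120:215,235:325,::-1]
a=cv2.resize(a,None,fx=5,fy=5,interpolation=cv2.INTER_CUBIC); 
cv2.imwrite("pics/c_top.png",cv2.convertScaleAbs(a,alpha=1.6))
cv2.imwrite("pics/c_side.png",cv2.convertScaleAbs(cv2.resize(b,None,fx=6,fy=6,interpolation=cv2.INTER_CUBIC),alpha=1.6))
E
```

```text
(no output)
```

View pics/c_top.png

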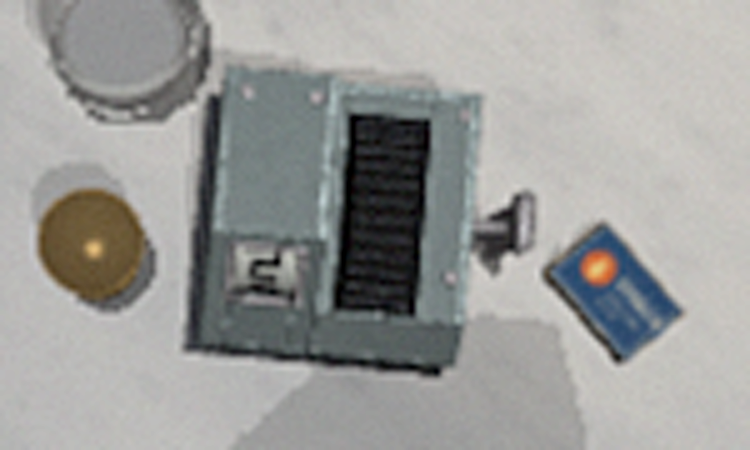

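View pics/c_side.png

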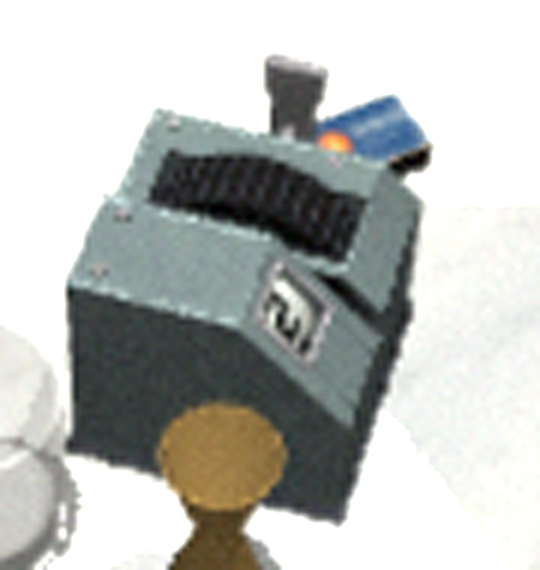

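```bash
cat > h.py <<'E'
from workcell import status, optics
import cv2, numpy as np
from scipy.spatial.transform import Rotation as R
def ray(im,uv,z):
    Rm=R.from_rotvec(im["rvec"]).as_matrix(); c=-Rm.T@im["tvec"]
    d=Rm.T@np.array([(uv[0]-im["cx"])/im["fx"],(uv[1]-im["cy"])/im["fy"],1])
    return c+d*(z-c[2])/d[2]
def proj(im,p):
    K=np.array([[im["fx"],0,im["cx"]],[0,im["fy"],im["cy"]],[0,0,1.]])
    return cv2.projectPoints(np.array(p,float).reshape(-1,3),im["rvec"],im["tvec"],K,None)[0][:,0]
E
python3 - <<'E'
from h import *
T=optics.get_image("top"); S=optics.get_image("side")
t=lambda u,v,z:ray(T,((u+2-2.5)/5+235-0,(v-.5)/5+150),z).round(1)
s=lambda u,v,z:ray(S,(u/6+235,v/6+120),z).round(1)
P={}
for n,u,v,z in [("slotBL",350,113,96),("slotBR",432,118,96),("slotFR",415,315,96),("slotFL",335,310,96),("tab",526,222,122),("coverBR",482,95,96),("coverFR",460,322,96),("hoodBL",228,68,110),("hoodBR",333,76,110),("match",615,292,16),("jig",91,243,100)]:
    P[n]=t(u,v,z); print(n,P[n])
print("slot",np.mean([P[k] for k in P if k[:4]=="slot"],0))
for a,b in [("slotBL","slotFL"),("slotBR","slotFR"),("coverBR","coverFR")]:
    d=P[a]-P[b]; print("yaw",np.arctan2(d[1],d[0]),np.hypot(*d[:2]))
d=P["hoodBL"]-P["hoodBR"];print("yawy",np.arctan2(-d[0],d[1]),np.hypot(*d[:2]))
for n,u,v,z in [("tab",297,65,122),("coverBR",160,112,96),("coverFR",382,170,96),("hoodBL",70,288,110),("hoodBR",105,203,110),("slotBR",172,152,96),("slotFL?",350,262,96)]: print("S",n,s(u,v,z))
E
```

```text
slotBL [495.7 -67.7  96. ]
slotBR [ 493.6 -103.1   96. ]
slotFR [408.4 -95.2  96. ]
slotFL [410.3 -61.   96. ]
tab [ 446.5 -138.4  122. ]
coverBR [ 503.7 -124.7   96. ]
coverFR [ 405.5 -114.4   96. ]
hoodBL [513.  -14.4 110. ]
hoodBR [509.7 -59.2 110. ]
match [ 422.7 -197.9   16. ]
jig [438.4  44.  100. ]
slot [452.   -81.75  96.  ]
yaw -0.07829396010960868 85.66241883113035
yaw -0.0924586367156637 85.56547200828152
yaw -0.10450586156321183 98.7386955554913
yawy -0.07352792108843678 44.921375758095394
S tab [ 446.4 -135.3  122. ]
S coverBR [ 501.  -120.6   96. ]
S coverFR [ 404.4 -109.6   96. ]
S hoodBL [511.6 -10.6 110. ]
S hoodBR [508.6 -55.5 110. ]
S slotBR [ 491.1 -100.    96. ]
S slotFL? [408.7 -58.9  96. ]
```

```bash
cat >> h.py <<'E'
YAW=-0.09; SLOT=np.array([450.5,-80.3,0])
def cw(x,y,z): # local offset from slot (counter axes) -> world, z absolute
    c,s=np.cos(YAW),np.sin(YAW); return SLOT+[c*x-s*y,s*x+c*y,z]
def info():
    o=status.get_obs(); Rm=R.from_rotvec(o["orientation"]).as_matrix()
    c,s=np.cos(YAW),np.sin(YAW); d=o["ee_pos"]-SLOT
    print("t",round(o["t"],2),"local",np.round([c*d[0]+s*d[1],-s*d[0]+c*d[1]],1),"tipz",round(o["ee_pos"][2]-19,1),"F",o["ft_force"].round(1),"tool",Rm.round(3).tolist())
def goto(p,yaw_y=YAW):
    o=status.get_obs(); Rm=R.from_rotvec(o["orientation"]).as_matrix()
    c,s=np.cos(yaw_y),np.sin(yaw_y)
    Rt=np.array([[-s,c,0],[c,s,0],[0,0,-1]]).T@np.eye(3); Rt=np.column_stack([[-s,c,0],[c,s,0],[0,0,-1]])
    print("shift",(Rm.T@(np.array(p)-o["ee_pos"])).round(1),"turn",R.from_matrix(Rm.T@Rt).as_rotvec().round(4))
E
python3 - <<'E'
from h import *
info(); goto(cw(-16,-1,240.9)); goto(cw(-16,-1,150))
E
```

```text
t 0.3 local [-255.9 -552.5] tipz 222.4 F [0.2 0.5 0.2] tool [[0.972, 0.234, -0.0], [0.234, -0.972, 0.0], [0.0, -0.0, -1.0]]
shift [ 403.8 -445.7    0.7] turn [-4.000e-04 -3.000e-04 -1.245e+00]
shift [ 403.8 -445.6   91.6] turn [-4.000e-04 -3.000e-04 -1.245e+00]
```

```bash
python3 -m inch '[[[20,-22,0,0,0,-0.06,0],[45,-49,0,0,0,-0.14,0],[70,-78,0,0,0,-0.22,0],[97,-107,0,0,0,-0.3,0],[125,-138,0,0,0,-0.38,0],[153,-169,0,0,0,-0.47,0],[181,-200,0,0,0,-0.56,0],[209,-231,0,0,0,-0.65,0],[237,-262,0,0,0,-0.74,0],[265,-293,0,0,0,-0.83,0],[293,-324,0,0,0,-0.91,0],[321,-355,0,0,0,-0.99,0],[347,-384,0,0,0,-1.07,0],[370,-409,0,0,0,-1.14,0],[388,-429,0,0,0,-1.2,0],[399,-441,0,0,0,-1.235,0],[403.8,-445.7,0.7,0,0,-1.245,0],[403.8,-445.7,0.7,0,0,-1.245,0],[403.8,-445.7,0.7,0,0,-1.245,0],[403.8,-445.7,0.7,0,0,-1.245,0]]]'
python3 - <<'E'
from h import *
info(); goto(cw(-16,-1,150))
E
```

```text
t: 2.3
ee_pos: [434.1, -80.7, 241.0]
orientation: [-2.321, -2.117, 0.0]
ft_force: [0.1, 0.5, -0.2]
width: 0.4
grasp_force: 0.0
t 2.3 local [-16.3  -1.9] tipz 222.0 F [ 0.1  0.5 -0.2] tool [[0.091, 0.996, -0.0], [0.996, -0.091, -0.0], [-0.0, -0.0, -1.0]]
shift [ 0.9  0.3 91. ] turn [-0.0002  0.0001 -0.0015]
```

```bash
python3 -m inch '[[[0.5,0,20,0,0,0,0],[0.5,0,50,0,0,0,0],[0.5,0,75,0,0,0,0],[0.5,0,90,0,0,0,0],[0.5,0,98,0,0,0,0],[0.5,0,100,0,0,0,0],[0.5,0,100,0,0,0,0],[0.5,0,100,0,0,0,0]]]'
python3 - <<'E'
from h import *
info()
b=optics.get_image("side")["frame"][90:215,235:340,::-1]
cv2.imwrite("pics/s2.png",cv2.convertScaleAbs(cv2.resize(b,None,fx=4.8,fy=4.8,interpolation=cv2.INTER_CUBIC),alpha=1.6))
E
```

```text
t: 3.1
ee_pos: [435.1, -79.7, 141.7]
orientation: [2.319, 2.118, 0.001]
ft_force: [-0.2, 0.1, -0.4]
width: 0.7
grasp_force: 0.0
t 3.1 local [-15.4  -0.8] tipz 122.7 F [-0.2  0.1 -0.4] tool [[0.09, 0.996, 0.001], [0.996, -0.09, -0.0], [-0.0, 0.001, -1.0]]
```

View pics/s2.png

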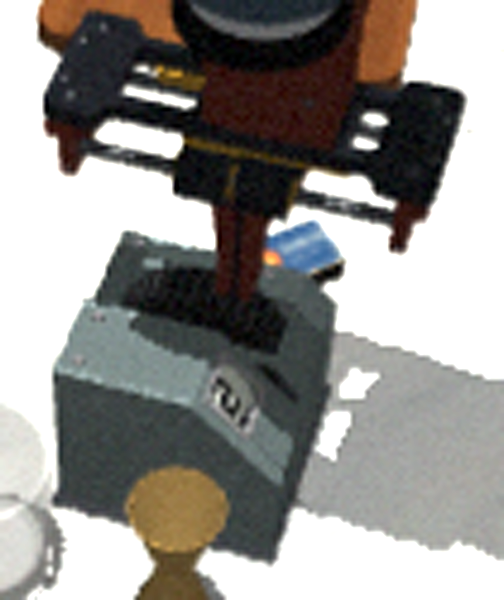

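The shut fingertips are at about (238,290) in the crop, over the front half of the wheel with clearance from the hood, and the window shows 2. I'll feel downwards from here.

```bash
python3 -m inch '[[[0,0,3,0,0,0,0],[0,0,6,0,0,0,0],[0,0,6,0,0,0,0],[0,0,6,0,0,0,0]]]'
```

```text
t: 3.55
ee_pos: [434.5, -79.4, 134.9]
orientation: [-2.319, -2.119, 0.0]
ft_force: [-0.0, -0.4, -0.5]
width: 0.7
grasp_force: 0.0
```

```bash
python3 -m inch '[[[0,0,1,0,0,0,0],[0,0,2,0,0,0,0],[0,0,2,0,0,0,0]]]'
```

```text
t: 3.85
ee_pos: [434.5, -79.5, 132.9]
orientation: [-2.319, -2.119, 0.0]
ft_force: [0.6, 0.1, 0.4]
width: 0.4
grasp_force: 0.0
```

```bash
python3 -m inch '[[[0,0,1,0,0,0,0],[0,0,2,0,0,0,0],[0,0,2,0,0,0,0]]]'
```

```text
t: 4.15
ee_pos: [434.5, -79.4, 130.8]
orientation: [-2.319, -2.119, 0.0]
ft_force: [0.2, 0.1, -0.1]
width: 0.2
grasp_force: 0.0
```

```bash
python3 -m inch '[[[0,0,1,0,0,0,0],[0,0,2,0,0,0,0],[0,0,2,0,0,0,0]]]'
```

```text
t: 4.45
ee_pos: [434.6, -79.5, 129.0]
orientation: [2.319, 2.119, -0.0]
ft_force: [-1.0, -1.2, 4.1]
width: 0.3
grasp_force: 2.0
```

```bash
python3 -m inch '[[[0,0,0.5,0,0,0,0],[0,0,1,0,0,0,0],[0,0,1,0,0,0,0]]]'
```

```text
t: 4.75
ee_pos: [434.7, -79.6, 128.2]
orientation: [2.319, 2.119, 0.0]
ft_force: [-2.0, -0.9, 6.1]
width: 0.5
grasp_force: 3.8
```

```bash
python3 -m inch '[[[0,0,0.5,0,0,0,0],[0,0,1,0,0,0,0],[0,0,1,0,0,0,0]]]'
```

```text
t: 5.05
ee_pos: [434.7, -79.6, 127.5]
orientation: [2.319, 2.119, 0.0]
ft_force: [-3.7, -0.5, 11.0]
width: 0.4
grasp_force: 5.6
```

```bash
python3 -m inch '[[[0,2,0,0,0,0,0],[0,4,0,0,0,0,0],[0,6,0,0,0,0,0],[0,8,0,0,0,0,0],[0,10,0,0,0,0,0],[0,12,0,0,0,0,0],[0,14,0,0,0,0,0]]]'
```

```text
t: 5.75
ee_pos: [449.4, -81.0, 128.1]
orientation: [2.318, 2.118, 0.002]
ft_force: [-1.3, -1.6, 15.4]
width: 0.7
grasp_force: 7.9
```

```bash
python3 -m inch '[[[0,2,-0.7,0,0,0,0],[0,4,-0.7,0,0,0,0],[0,6,-0.7,0,0,0,0],[0,8,-0.7,0,0,0,0],[0,10,-0.6,0,0,0,0],[0,12,-0.4,0,0,0,0],[0,14,-0.2,0,0,0,0],[0,16,0,0,0,0,0],[0,18,0,0,0,0,0]]]'
python3 - <<'E'
from h import *
info()
im=optics.get_image("side")
b=im["frame"][150:190,270:310,::-1]
cv2.imwrite("pics/s3.png",cv2.convertScaleAbs(cv2.resize(b,None,fx=8,fy=8,interpolation=cv2.INTER_CUBIC),alpha=1.6))
E
```

```text
t: 6.65
ee_pos: [469.4, -82.8, 128.3]
orientation: [2.316, 2.116, 0.006]
ft_force: [1.5, -0.4, 8.6]
width: 0.4
grasp_force: 4.1
t 6.65 local [19.1 -0.8] tipz 109.3 F [ 1.5 -0.4  8.6] tool [[0.09, 0.996, 0.006], [0.996, -0.09, -0.001], [-0.0, 0.006, -1.0]]
```

View pics/s3.png

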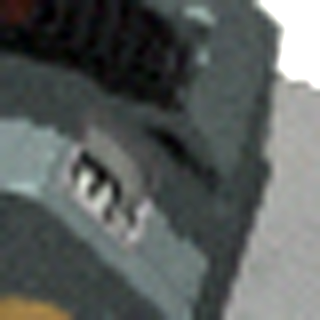

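The window now shows 3, so a 34.5 mm drag moved it exactly one number. I'll repeat the same stroke.

```bash
python3 -m inch '[[[0,0,-5,0,0,0,0],[0,-5,-10,0,0,0,0],[0,-20,-10,0,0,0,0],[0,-33,-10,0,0,0,0],[0,-36,-7,0,0,0,0],[0,-36,-4,0,0,0,0],[0,-36,-2,0,0,0,0],[0,-36,-1,0,0,0,0],[0,-36,0,0,0,0,0],[0,-36,0,0,0,0,0],[0,-33,-0.2,0,0,0,0],[0,-30,-0.3,0,0,0,0],[0,-27,-0.5,0,0,0,0],[0,-24,-0.6,0,0,0,0],[0,-21,-0.7,0,0,0,0],[0,-18,-0.7,0,0,0,0]]]'
python3 -m inch '[[[0,3,0,0,0,0,0],[0,6,0,0,0,0,0],[0,9,0.1,0,0,0,0],[0,12,0.3,0,0,0,0],[0,15,0.5,0,0,0,0],[0,18,0.7,0,0,0,0],[0,18,0.7,0,0,0,0]]]'
python3 - <<'E'
from h import *
info()
im=optics.get_image("side")
b=im["frame"][150:190,270:310,::-1]
cv2.imwrite("pics/s4.png",cv2.convertScaleAbs(cv2.resize(b,None,fx=8,fy=8,interpolation=cv2.INTER_CUBIC),alpha=1.6))
E
```

```text
t: 8.3
ee_pos: [450.0, -81.1, 128.7]
orientation: [2.318, 2.118, 0.002]
ft_force: [-0.8, -0.7, 13.3]
width: 0.3
grasp_force: 6.7
t: 9.0
ee_pos: [467.9, -82.6, 127.9]
orientation: [2.318, 2.118, 0.002]
ft_force: [-1.3, -0.6, 12.5]
width: 0.8
grasp_force: 5.8
t 9.0 local [17.5 -0.7] tipz 108.9 F [-1.3 -0.6 12.5] tool [[0.09, 0.996, 0.002], [0.996, -0.09, -0.0], [-0.0, 0.002, -1.0]]
```

View pics/s4.png

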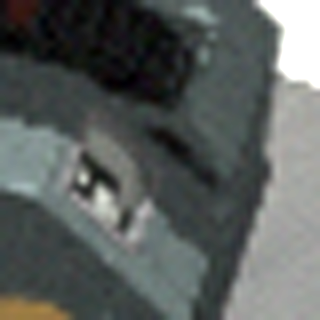

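It looks like 4. I'll do two more identical strokes, then check.

```bash
python3 -m inch '[[[0,0,-5,0,0,0,0],[0,-5,-10,0,0,0,0],[0,-20,-10,0,0,0,0],[0,-33,-10,0,0,0,0],[0,-36,-7,0,0,0,0],[0,-36,-4,0,0,0,0],[0,-36,-2,0,0,0,0],[0,-36,-1,0,0,0,0],[0,-36,0,0,0,0,0],[0,-36,0,0,0,0,0],[0,-33,-0.2,0,0,0,0],[0,-30,-0.3,0,0,0,0],[0,-27,-0.5,0,0,0,0],[0,-24,-0.6,0,0,0,0],[0,-21,-0.7,0,0,0,0],[0,-18,-0.7,0,0,0,0]]]'
python3 -m inch '[[[0,3,0,0,0,0,0],[0,6,0,0,0,0,0],[0,9,0.1,0,0,0,0],[0,12,0.3,0,0,0,0],[0,15,0.5,0,0,0,0],[0,18,0.7,0,0,0,0],[0,18,0.7,0,0,0,0]]]'
python3 - <<'E'
from h import *
info()
im=optics.get_image("side")
b=im["frame"][150:190,270:310,::-1]
cv2.imwrite("pics/s5.png",cv2.convertScaleAbs(cv2.resize(b,None,fx=8,fy=8,interpolation=cv2.INTER_CUBIC),alpha=1.6))
E
```

```text
t: 10.65
ee_pos: [450.0, -81.1, 128.7]
orientation: [2.318, 2.118, 0.002]
ft_force: [-1.1, -0.8, 12.8]
width: 0.6
grasp_force: 6.7
t: 11.35
ee_pos: [467.8, -82.6, 127.8]
orientation: [2.318, 2.118, 0.002]
ft_force: [-1.7, -0.5, 11.5]
width: 0.7
grasp_force: 5.8
t 11.35 local [17.5 -0.7] tipz 108.8 F [-1.7 -0.5 11.5] tool [[0.09, 0.996, 0.002], [0.996, -0.09, -0.0], [-0.0, 0.002, -1.0]]
```

```bash
python3 -m inch '[[[0,0,-5,0,0,0,0],[0,-5,-10,0,0,0,0],[0,-20,-10,0,0,0,0],[0,-33,-10,0,0,0,0],[0,-36,-7,0,0,0,0],[0,-36,-4,0,0,0,0],[0,-36,-2,0,0,0,0],[0,-36,-1,0,0,0,0],[0,-36,0,0,0,0,0],[0,-36,0,0,0,0,0],[0,-33,-0.2,0,0,0,0],[0,-30,-0.3,0,0,0,0],[0,-27,-0.5,0,0,0,0],[0,-24,-0.6,0,0,0,0],[0,-21,-0.7,0,0,0,0],[0,-18,-0.7,0,0,0,0]]]'
python3 -m inch '[[[0,3,0,0,0,0,0],[0,6,0,0,0,0,0],[0,9,0.1,0,0,0,0],[0,12,0.3,0,0,0,0],[0,15,0.5,0,0,0,0],[0,18,0.7,0,0,0,0],[0,18,0.7,0,0,0,0],[0,18,-8,0,0,0,0],[0,18,-20,0,0,0,0],[0,18,-40,0,0,0,0],[0,18,-40,0,0,0,0],[0,18,-40,0,0,0,0]]]'
python3 - <<'E'
from h import *
info()
im=optics.get_image("side")
b=im["frame"][150:190,270:310,::-1]
b=cv2.convertScaleAbs(cv2.resize(b,None,fx=8,fy=8,interpolation=cv2.INTER_CUBIC),alpha=1.6)
t=optics.get_image("top")["frame"][190:215,275:305,::-1]
t=cv2.convertScaleAbs(cv2.resize(t,(384,320),interpolation=cv2.INTER_CUBIC),alpha=1.6)
cv2.imwrite("pics/s6.png",np.hstack([b,t]))
E
```

```text
t: 13.0
ee_pos: [450.0, -81.1, 128.7]
orientation: [2.318, 2.118, 0.002]
ft_force: [0.0, -0.6, 13.4]
width: 0.2
grasp_force: 6.7
t: 14.2
ee_pos: [466.8, -82.4, 168.1]
orientation: [2.318, 2.119, 0.001]
ft_force: [0.1, -0.8, 0.5]
width: 1.0
grasp_force: 0.0
t 14.2 local [16.4 -0.6] tipz 149.1 F [ 0.1 -0.8  0.5] tool [[0.09, 0.996, 0.001], [0.996, -0.09, -0.0], [-0.0, 0.001, -1.0]]
```

View pics/s6.png

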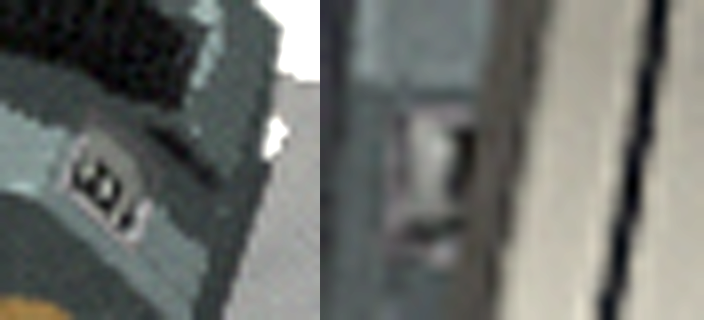

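The window looks like a 6, but it's small. I'll move clear to the pre-push pose on the right and check with the top camera unobstructed.

```bash
python3 -m inch '[[[-15,-3,0,0,0,0,0],[-40,-8,0,0,0,0,0],[-65,-13,0,0,0,0,0],[-82,-16,0,0,0,0,0],[-90,-16.5,0,0,0,0,0],[-90,-16.5,0,0,0,0,0],[-90,-16.5,0,0,0,0,0],[-90,-16.5,0,0,0,0,0]]]'
python3 - <<'E'
from h import *
info(); goto(cw(0,-90,126))
im=optics.get_image("side")
b=im["frame"][155:185,273:303,::-1]
b=cv2.convertScaleAbs(cv2.resize(b,(400,400),interpolation=cv2.INTER_CUBIC),alpha=1.6)
t=optics.get_image("top")["frame"][195:215,275:302,::-1]
t=cv2.convertScaleAbs(cv2.resize(t,(400,400),interpolation=cv2.INTER_CUBIC),alpha=1.6)
cv2.imwrite("pics/s7.png",np.hstack([b,t]))
E
```

```text
t: 15.1
ee_pos: [442.0, -169.8, 167.5]
orientation: [-2.318, -2.12, 0.0]
ft_force: [0.1, 0.9, 0.1]
width: 0.3
grasp_force: 0.0
t 15.1 local [ -0.4 -89.9] tipz 148.5 F [0.1 0.9 0.1] tool [[0.089, 0.996, -0.0], [0.996, -0.089, 0.0], [0.0, -0.0, -1.0]]
shift [-0.1  0.4 41.5] turn [-0.0003 -0.0002  0.0007]
```

View pics/s7.png

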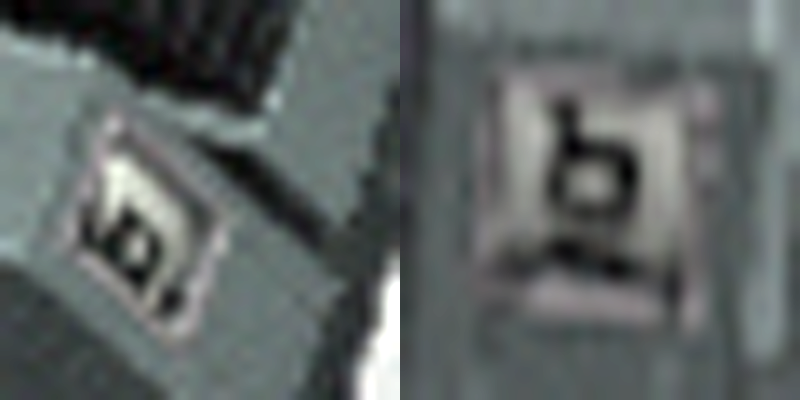

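The top view shows a clear 6, upright at (595,160) in the right half. Next is the lock plate: descend, then approach.

```bash
python3 -m inch '[[[0,0.4,10,0,0,0,0],[0,0.4,28,0,0,0,0],[0,0.4,39,0,0,0,0],[0,0.4,41.5,0,0,0,0],[0,0.4,41.5,0,0,0,0],[4,0.4,41.5,0,0,0,0],[8,0.4,41.5,0,0,0,0],[12,0.4,41.5,0,0,0,0],[14,0.4,41.5,0,0,0,0],[15,0.4,41.5,0,0,0,0],[15,0.4,41.5,0,0,0,0]]]'
python3 -m inch '[[[1,0,0,0,0,0,0],[2,0,0,0,0,0,0],[3,0,0,0,0,0,0],[3,0,0,0,0,0,0]]]'
python3 -c "from h import *; info()"
```

```text
t: 16.3
ee_pos: [443.8, -155.5, 126.3]
orientation: [2.319, 2.12, 0.0]
ft_force: [0.6, 0.6, 0.0]
width: 0.7
grasp_force: 0.0
t: 16.7
ee_pos: [444.0, -152.9, 126.2]
orientation: [2.319, 2.119, -0.001]
ft_force: [-0.7, -4.4, 0.0]
width: 0.2
grasp_force: 1.9
t 16.7 local [  0.  -72.9] tipz 107.2 F [-0.7 -4.4  0. ] tool [[0.09, 0.996, 0.0], [0.996, -0.09, -0.001], [-0.001, 0.0, -1.0]]
```

```bash
python3 -m inch '[[[1,0,0,0,0,0,0],[2,0,0,0,0,0,0],[3,0,0,0,0,0,0],[4,0,0,0,0,0,0],[4,0,0,0,0,0,0]]]'
```

```text
t: 17.2
ee_pos: [444.3, -148.5, 126.2]
orientation: [-2.319, -2.119, -0.0]
ft_force: [-0.3, -3.7, 0.7]
width: 0.2
grasp_force: 1.7
```

```bash
python3 -m inch '[[[1,0,0,0,0,0,0],[2,0,0,0,0,0,0],[3,0,0,0,0,0,0],[4,0,0,0,0,0,0],[4,0,0,0,0,0,0]]]'
```

```text
t: 17.7
ee_pos: [444.7, -144.5, 126.2]
orientation: [-2.319, -2.119, -0.0]
ft_force: [0.2, -2.4, 0.7]
width: 0.4
grasp_force: 1.6
```

Past the pin entry with only friction. I'll go in small steps to the stop.

```bash
python3 -m inch '[[[0.7,0,0,0,0,0,0],[1.4,0,0,0,0,0,0],[2,0,0,0,0,0,0],[2,0,0,0,0,0,0]]]'
```

```text
t: 18.1
ee_pos: [444.9, -142.6, 126.2]
orientation: [-2.319, -2.119, -0.0]
ft_force: [-0.7, -3.8, 1.2]
width: 0.5
grasp_force: 1.7
```

```bash
python3 -m inch '[[[0.5,0,0,0,0,0,0],[1,0,0,0,0,0,0],[1,0,0,0,0,0,0]]]'
```

```text
t: 18.4
ee_pos: [444.9, -141.6, 126.2]
orientation: [-2.319, -2.119, -0.0]
ft_force: [-0.7, -3.2, -0.2]
width: 0.4
grasp_force: 1.8
```

```bash
python3 -m inch '[[[0.5,0,0,0,0,0,0],[1,0,0,0,0,0,0],[1,0,0,0,0,0,0]]]'
```

```text
t: 18.7
ee_pos: [445.0, -140.6, 126.2]
orientation: [-2.319, -2.119, -0.0]
ft_force: [-1.4, -3.6, 1.8]
width: 0.2
grasp_force: 1.8
```

```bash
python3 -m inch '[[[0.5,0,0,0,0,0,0],[1,0,0,0,0,0,0],[1,0,0,0,0,0,0]]]'
```

```text
t: 19.0
ee_pos: [445.1, -139.8, 126.2]
orientation: [2.319, 2.119, -0.0]
ft_force: [-1.6, -5.2, 1.6]
width: 0.8
grasp_force: 2.5
```

```bash
python3 -m inch '[[[0.4,0,0,0,0,0,0],[0.4,0,0,0,0,0,0],[0.4,0,0,0,0,0,0]]]'
```

```text
t: 19.3
ee_pos: [445.1, -139.7, 126.2]
orientation: [2.318, 2.119, -0.001]
ft_force: [-1.7, -6.6, 0.4]
width: 0.6
grasp_force: 3.6
```

```bash
python3 -m inch '[[[0.5,0,0,0,0,0,0],[0.5,0,0,0,0,0,0],[0.5,0,0,0,0,0,0]]]'
```

```text
t: 19.6
ee_pos: [445.1, -139.5, 126.2]
orientation: [2.318, 2.119, -0.001]
ft_force: [-1.9, -9.1, 0.3]
width: 0.6
grasp_force: 4.9
```

At the hard stop: force is rising with no motion. Back off, lift, and do a last check of the picture.

```bash
python3 -m inch '[[[-4,0,0,0,0,0,0],[-12,0,0,0,0,0,0],[-20,0,0,0,0,0,0],[-25,0,-5,0,0,0,0],[-25,0,-30,0,0,0,0],[-40,0,-70,0,0,0,0],[-70,0,-100,0,0,0,0],[-100,0,-100,0,0,0,0],[-100,0,-100,0,0,0,0],[-100,0,-100,0,0,0,0]]]'
python3 - <<'E'
from h import *
T=optics.get_image("top")
cv2.imwrite("pics/end.png",cv2.convertScaleAbs(cv2.resize(T["frame"][150:240,235:385,::-1],None,fx=5,fy=5,interpolation=cv2.INTER_CUBIC),alpha=1.6))
E
```

```text
t: 20.6
ee_pos: [435.7, -238.5, 226.2]
orientation: [-2.321, -2.116, -0.0]
ft_force: [0.2, 0.3, -0.4]
width: 0.3
grasp_force: 0.0
```

View pics/end.png

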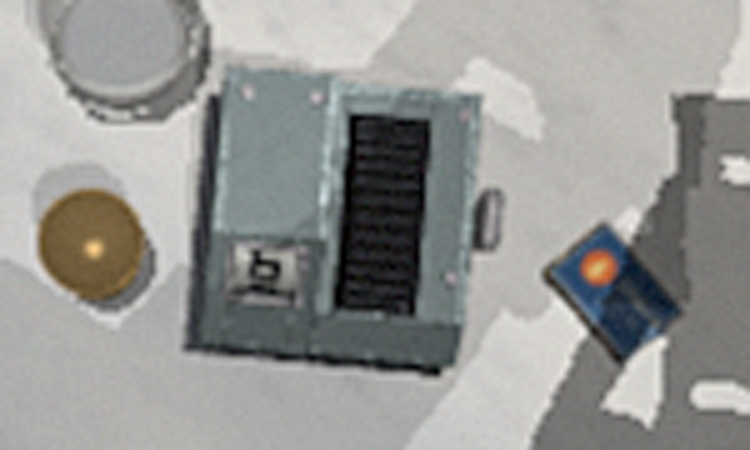

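The tab moved from (526,222) to (488,220), about 14 mm in. The 6 is in the window and the bystanders haven't moved. Handing in.

```bash
python3 -c "from workcell import ctrl; print(ctrl.close_job())"
```

```text
the job is handed in; nothing more can be done
None
```

The counter shows 6 and the lock plate is pushed in to its stop (about 14 mm); the jigger, tumbler and matchbox stand where they were, and the job is handed in (its verdict was not shown).

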